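# Hang the bamboo tea-tool holder on its brass peg

## Robot

A 6-joint arm with a two-finger parallel gripper is mounted at the origin on the work surface. World frame = base frame: x ahead of the robot, y to its left, z up, the work surface at z = 0. Lengths are in m, angles in degrees, forces in N, time in s.
With the tool pointing down it reaches from about 0.4 to 0.825 m from the base axis. Payload 7 kg.
Tool frame: the origin (TCP) lies at the very end of the fingers, on their centre line; the grasp point (between the pads) lies behind it (r.grasp_offset is the z of the grasp point in the tool frame, in m); z points along the fingers, y is the direction in which the jaws open and shut (so a half turn about z gives the same grasp; the last joint's range is limited). The gripper opens to 88 mm and grips with 3 to 60 N. Pads are 19 mm wide; open, the fingers measure 130 mm over their backs; the gripper's body (78 mm by 193 mm) begins 47 mm behind the grasp point.
Start: joints at [85.491, 20.546, 0.682, 0, -70.136, -16.507], TCP at [0.242, 0.63, 0.227] pointing down, gripper open.
Joint ranges: [-176.03, 176.03], [-82.01, 121.73], [-58.28, 71.71], [-173.87, 95.51], [-174.79, -0.11], [-173.66, 173.66]. Speed limits (degrees/s): [136.94, 136.94, 172.46, 180, 180, 180].

## Interface

Orientations are given as [roll, pitch, yaw] about the fixed x, y, z axes, in that order (R = Rz(yaw) Ry(pitch) Rx(roll)).
In Python, from plant import r gives the robot as it stands. The module is installed in compiled form; this text tells all that it offers.
- The arm moves only by the tool servo_tool, never from a script. Its argument "targets" is a list of rows, each an object of numbers: "dx", "dy", "dz": the shift along the world's x, y, z in cm; "spin": the turn about the world's z in rad; "grip": the opening in per cent of the stroke, from 0 (shut) to 100 (fully open). A call has exactly 10 rows; each row is the pose to reach, as a shift and turn from the pose commanded when the call began; what a row does not reach only later rows make up. A row lasts 1/12 s, in which the tool goes at most 41.7 mm and 7.16 degrees, less where a joint would pass 70% of its speed; a pose out of reach is approached as far as the arm can. A call with a gripper value outside its range is refused whole. The fingers move at their own pace and stop on an object; "squeeze" is the grip in N (left out, the last holds). Time passes only in rows, so rows that repeat a pose let the fingers close, or fill a call up. It gives the time, the measured TCP pose, the force and the opening at its end, in the units of the state.
- r.get_state(): the state, without advancing time (a new reading comes with each control period).
- r.capture(name): name is "scene" or "top" or "wrist"; returns the picture (480x640x3 uint8, blue, green, red); there is no depth.
- r.get_calibration(name): a dict with "K" (3x3 intrinsics, pixels), "extrinsics" (4x4, takes a point from camera to world coordinates). Camera axes: x right, y down, z forward; pixel columns grow to the right and rows downward; lengths in m; the calibration is good to about 2 mm. A picture is of the moment at which its call begins: read the wrist's pose just before it. get_calibration takes no time and is no camera call; for the wrist camera it gives the pose at the moment of the call.
- r.close_job(): hands the job in, once; it reports no verdict.
Trained networks look in the newest picture that a camera, given by its name, has taken for a name from the list of things; names that differ only in an ending like _2 or _b are one class to them, and where a whole thing is asked for, a point or a joint stands for the part that bears it (a point fixed in the world has none). Each returns a list of dicts, best first, with "p" (0 to 1); they miss things now and then, are a little off and sometimes report something else, mostly with a low value. They report only what shows in the picture. A call takes as long as a camera call. They do not tell look-alikes from the thing itself.
- r.cut_out(name, camera): "mask" (480x640 bool, what is visible of it) and "extent" ([left, top, right, bottom] in pixels, round what is visible of it).
The state is a dict: "time_s": time; "joints": joint angles; "qd": joint speeds; "joint_torque": joint torques, N m; "tcp_pos": TCP position; "eef_rot": TCP orientation; "contact_force": force on the tool from outside, world axes, zero at the start; "moment": the same for the moment, N m; "gripper_width": finger opening in m.
Only numpy, scipy, OpenCV 4.12 (cv2) and the standard library are available. Lean on these libraries where they do the work, as an engineer would, in place of code of your own. Each camera call takes 0.05 s, during which the arm holds its last target. There are 200 camera calls.

## Task

Lift the bamboo tool holder out of the drying rack and stand it upright on the cork mat, letting go of it there so that you can take it afresh by its two sides. Then hang it by its eye on the brass peg of the rail, with its back flat against the rail boards. Do not shift or tip the other tea things.

Things in the scene. Friction and masses are not known exactly. Their poses are not given: they have to be found in the camera images.
- holder: Bamboo holder, loose, 0.18 kg, upright in the rack, x within 0.03 rad of the rack's. Origin: centre of underside; z up, x from its front box to its flat back. Open box: x -28 to 16 mm, 60 wide, 60 high. Back plate: x 16 to 28 mm, 60 wide up to z 83, then a neck 44 wide (y -22 to 22) up to z 150 (top). Round 22 mm eye through the neck along x, centre z 107; neck solid above z 118.
- holder_eye (a point): Centre of the holder's eye at the plate's back face: 28 mm in x, 0 in y, 107 mm in z from the holder's origin. Axes as the holder's; the eye's axis is x.
- rack: Dark wooden drying rack, fixed. Origin: centre of underside. Floor 8 mm thick, 76 (x) x 100 mm (y), holder stands on it. Two cheeks at y -38 to -49 and 38 to 49 mm, 70 mm long in x, up to z 146; open in front, behind and above. Only 16 mm lies between neck and each cheek: in here pinch the holder front to back.
- mat: Square cork mat, fixed, 150 x 150 x 3 mm thick, clear of other things. Origin: centre of its underside.
- rail: Peg rail, fixed. Origin: on the table under its middle; y along it, pegs stand out of its front (-x). Upper board 400 mm long, x -12 to 12 mm, z 150 to 235; lower board likewise, z 85 to 120; end posts at y +-211, 235 high. Pegs at y -115, 0, 115, z 200 mm; which is brass varies. One white china peg is empty, one carries a strainer (44 wide, 16 mm out), leave it.
- peg_brass: Brass peg, fixed to the rail. Origin: on its axis at the upper board's front face, 200 mm above the table. Axes as the rail's: -x straight out of the board, z up. 12 mm diameter, round end, reaches 31 mm out; axis rises 10 degrees outwards (4.4 mm at 25 mm out). Brass button on the board's top edge above it. With the holder hung, holder_eye lies about 4 mm below this origin.
- gaiwan: White lidded gaiwan on its saucer, 104 mm wide, 88 mm high, loose; leave alone. Origin: centre of underside.
- pitcher: Ribbed glass pitcher, 80 mm wide with a handle on its -y side, 100 mm high, loose; leave alone. Origin: centre of underside.
- cup0: Celadon cup, 60 mm wide, 42 mm high, loose; leave alone. Origin: centre of underside.
- cup1: Celadon cup, as cup0; leave alone.
- cup2: Celadon cup, as cup0; leave alone.
- tong: Steel tea tong lying flat along its x, 155 mm long, 25 mm wide, 7 mm high, loose; leave alone. Origin: underside, near its middle.
Not all that is in view belongs to the job. Of the things that look like the mat, take the one that is farthest to the robot's left at the start.

How it is judged:
By the outcome, as a careful person would: the job done as asked, in the order asked, and still so for the second after the job is handed in, with the robot touching nothing.
It also fails if it takes over 54 s, if anything falls off the work surface, if the arm or the gripper's body presses on something with over 40 N, if the wrist force passes 120 N, or if a joint passes its speed limit or range.

## Working session

There is one attempt and no reset: what is moved stays moved. The work goes in short steps, Python scripts to look and compute and a tool call to move; the robot and the scene stay as the last step left them, time stands still between calls to the robot, and variables do not carry over. Pictures are saved under pics/ and viewed, about 8 in all and at most 12, crops included, and the job is handed in when it is done.

Besides the shell and the picture viewer there is one more tool, called after "Call:" by a JSON object that holds its "fn" and its "kwargs". servo_tool: Moves the arm, as the interface text tells. Its arguments: {"type":"object","properties":{"targets":{"type":"array"},"squeeze":{"type":"number"}},"required":["targets"]}

```bash
mkdir -p pics
python3 - <<'E'
from plant import r
import cv2,numpy as np
s=r.get_state();print({k:np.round(v,4).tolist() for k,v in s.items()},r.grasp_offset)
for c in("scene","top"):
    im=r.capture(c);cv2.imwrite(f"pics/{c}0.png",im)
    k=r.get_calibration(c);print(c,np.round(k["K"],1).tolist(),np.round(k["extrinsics"],4).tolist())
    for n in("holder","rack","mat","rail","peg_brass","gaiwan","pitcher","cup0","tong"):
        print(n,[(round(d["p"],2),[int(x) for x in d["extent"]]) for d in r.cut_out(n,c)])
E
```

```text
{'time_s': 0.0, 'joints': [85.4915, 20.5879, 0.634, -0.0212, -70.1373, -16.5086], 'qd': [0.0219, 0.0015, 0.0751, 0.0067, 0.0042, 0.0844], 'joint_torque': [-0.0023, -58.2707, 29.3049, 6.997, 0.0068, -0.0002], 'tcp_pos': [0.2419, 0.6296, 0.2257], 'eef_rot': [179.907, -0.0068, -21.0243], 'contact_force': [0.7371, -0.4386, 0.2553], 'moment': [0.0152, -0.0006, -0.0078], 'gripper_width': 0.0876} -0.0188
scene [[584.6, 0.0, 326.5], [0.0, 584.6, 236.8], [0.0, 0.0, 1.0]] [[0.6027, 0.4586, -0.653, 1.5933], [0.7977, -0.3238, 0.5088, -0.9852], [0.0219, -0.8275, -0.561, 1.1133], [0.0, 0.0, 0.0, 1.0]]
holder [(0.58, [421, 204, 442, 246]), (0.27, [347, 253, 392, 284])]
rack [(0.76, [407, 193, 448, 247])]
mat [(0.94, [347, 252, 391, 284]), (0.78, [157, 300, 228, 354]), (0.74, [194, 237, 246, 271])]
rail [(0.84, [223, 216, 371, 350])]
peg_brass []
gaiwan [(0.78, [390, 277, 432, 316])]
pitcher [(0.81, [463, 232, 501, 271])]
cup0 [(0.73, [424, 270, 443, 290])]
tong []
top [[455.6, 0.0, 312.1], [0.0, 455.6, 238.4], [0.0, 0.0, 1.0]] [[-0.0055, -0.9911, 0.1332, 0.3026], [-0.9999, 0.0041, -0.0105, -0.0929], [0.0098, -0.1332, -0.991, 1.2613], [0.0, 0.0, 0.0, 1.0]]
holder [(0.89, [149, 203, 170, 234]), (0.63, [217, 145, 238, 169]), (0.36, [322, 222, 327, 278])]
rack [(0.74, [147, 201, 173, 232]), (0.73, [134, 198, 189, 243])]
mat [(0.73, [241, 189, 306, 253]), (0.6, [355, 307, 420, 377]), (0.57, [435, 225, 499, 280])]
rail [(0.59, [332, 106, 426, 289])]
peg_brass [(0.46, [366, 189, 390, 201])]
gaiwan [(0.73, [248, 126, 285, 167])]
pitcher [(0.91, [136, 120, 181, 159])]
cup0 [(0.96, [234, 269, 254, 289]), (0.91, [218, 144, 236, 167]), (0.55, [338, 254, 360, 276])]
tong [(0.84, [320, 226, 332, 278])]
```

View pics/top0.png

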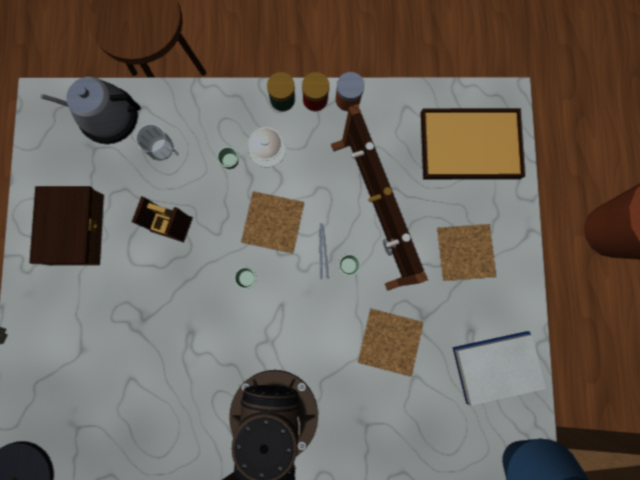

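View pics/scene0.png

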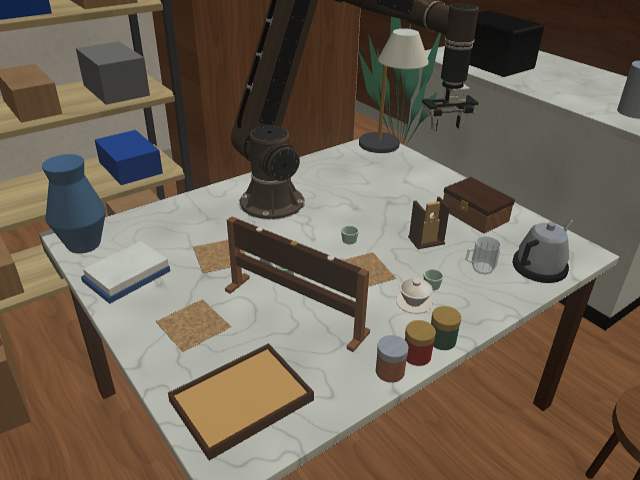

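The top view shows the holder in the rack at (162,219). Three cork squares could be the mat: (273,222), (390,342) and (466,252). The left-most, and so the mat, is the one at (273,222). On the rail the brass button is at about (375,197), between the white china peg at (362,150) and the strainer at (398,243). Other things that could be mistaken for the holder are the wooden box (67,225) and cup (228,158).

```bash
cat > h.py <<'E'
from plant import r
import cv2,numpy as np
def cal(c):
    k=r.get_calibration(c);return np.array(k["K"]),np.array(k["extrinsics"])
def ray(uv,z,KE):
    K,E=KE;d=E[:3,:3]@np.linalg.solve(K,[uv[0],uv[1],1]);o=E[:3,3];return o+d*(z-o[2])/d[2]
def proj(P,KE):
    K,E=KE;p=(np.atleast_2d(P)-E[:3,3])@E[:3,:3];q=p@K.T;return q[:,:2]/q[:,2:]
def rect(m,z,KE):
    c=max(cv2.findContours(m.astype(np.uint8),0,1)[0],key=cv2.contourArea)[:,0,:]
    P=np.array([ray(p,z,KE)[:2] for p in c]);return cv2.minAreaRect((P*1000).astype(np.float32))
E
python3 - <<'E'
from h import *
t=cal("top");im=r.capture("top")
for d in r.cut_out("mat","top"): print("mat",d["p"],rect(d["mask"],.003,t))
for d in r.cut_out("rack","top"): print("rack",d["p"],d["extent"],rect(d["mask"],.146,t))
for d in r.cut_out("holder","top")[:1]: print("holder",rect(d["mask"],.1,t))
print("buttons",[ray(p,.24,t).round(3) for p in((369,147),(386,190),(405,238))])
print("posts",[ray(p,.235,t).round(3) for p in((354,112),(418,276))])
print("gaiwan,pitcher,cups",[ray(p,.04,t).round(3) for p in((266,146),(158,140),(228,158),(245,278),(349,264),(324,250))])
print("wrist cam",np.round(cal("wrist")[1],3), cal("wrist")[0])
a=im[90:300,110:190];b=im[100:290,320:440]
a=cv2.resize(a,None,fx=2.8,fy=2.8,interpolation=3);b=cv2.resize(b,(int(120*588/190),588),interpolation=3)
cv2.imwrite("pics/crop1.png",np.hstack([a[:588],b]))
E
```

```text
mat 0.84 ((433.5406494140625, -536.1834716796875), (152.13357543945312, 149.4967803955078), 3.660287857055664)
mat 0.81 ((518.803955078125, 4.720001220703125), (151.95849609375, 152.19432067871094), 78.27483367919922)
mat 0.74 ((188.41004943847656, -317.473388671875), (151.50039672851562, 151.3632354736328), 75.93251037597656)
mat 0.39 ((705.463623046875, 129.35301208496094), (64.49710845947266, 54.717220306396484), 44.5905647277832)
rack 0.8 [132.7, 200.4, 191.0, 240.9] ((488.61370849609375, 225.12521362304688), (56.10209655761719, 76.36721801757812), 73.37866973876953)
holder ((512.3385009765625, 293.46881103515625), (66.320068359375, 65.18879699707031), 71.2375717163086)
buttons [array([ 0.654, -0.237,  0.24 ]), array([ 0.551, -0.274,  0.24 ]), array([ 0.44 , -0.314,  0.24 ])]
posts [array([ 0.742, -0.204,  0.235]), array([ 0.354, -0.342,  0.235])]
gaiwan,pitcher,cups [array([0.726, 0.021, 0.04 ]), array([0.744, 0.32 , 0.04 ]), array([0.692, 0.126, 0.04 ]), array([0.361, 0.074, 0.04 ]), array([ 0.397, -0.205,  0.04 ]), array([ 0.435, -0.138,  0.04 ])]
wrist cam [[-0.358 -0.899 -0.253  0.312]
 [-0.934  0.345  0.096  0.604]
 [ 0.001  0.27  -0.963  0.385]
 [ 0.     0.     0.     1.   ]] [[366.52660725   0.         317.03105982]
 [  0.         366.52660725 235.80856007]
 [  0.           0.           1.        ]]
```

View pics/crop1.png

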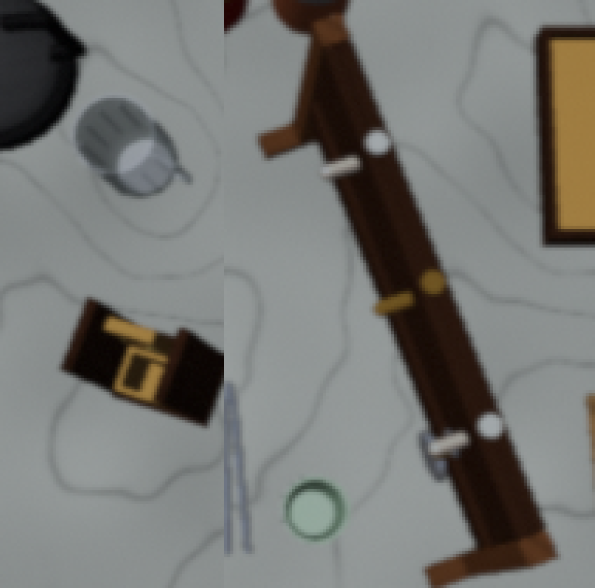

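The crop confirms the holder: a pale neck at about (130,330), i.e. raw (156,208), on the far (+x) side of the rack. The brass peg is at (395,303), in the middle of the rail. I'm moving over the rack for a close look.

Call:
{"fn": "servo_tool", "kwargs": {"targets": [{"dx":25,"dy":-36,"dz":3,"spin":-1.55,"grip":100},{"dx":25,"dy":-36,"dz":3,"spin":-1.55,"grip":100},{"dx":25,"dy":-36,"dz":3,"spin":-1.55,"grip":100},{"dx":25,"dy":-36,"dz":3,"spin":-1.55,"grip":100},{"dx":25,"dy":-36,"dz":3,"spin":-1.55,"grip":100},{"dx":25,"dy":-36,"dz":3,"spin":-1.55,"grip":100},{"dx":25,"dy":-36,"dz":3,"spin":-1.55,"grip":100},{"dx":25,"dy":-36,"dz":3,"spin":-1.55,"grip":100},{"dx":25,"dy":-36,"dz":3,"spin":-1.55,"grip":100},{"dx":25,"dy":-36,"dz":3,"spin":-1.55,"grip":100}]}}

```text
time_s: 2.03
tcp_pos: [0.48, 0.2868, 0.2556]
eef_rot: [-180.0, 0.0, -93.0]
contact_force: [1.1, 1.1, 0.3]
gripper_width: 0.0879
```

Run:
```python
from h import *
s=r.get_state();print(s["time_s"],s["tcp_pos"],s["eef_rot"])
t=cal("top");print(ray((156.4,208.2),.158,t), "peg tip/base",ray((320+376*120/371-0,100+308*190/588),.205,t))
```

```text
2.0333 [0.47996532 0.28681676 0.25561047] [-1.79967079e+02  3.90154590e-02 -9.29726401e+01]
[0.52733014 0.27759198 0.158     ] peg tip/base [ 0.53636422 -0.41204958  0.205     ]
```

Call:
{"fn": "servo_tool", "kwargs": {"targets": [{"dx":3.5,"dy":-1,"dz":2,"spin":-0.3},{"dx":3.5,"dy":-1,"dz":2,"spin":-0.3},{"dx":3.5,"dy":-1,"dz":2,"spin":-0.3},{"dx":3.5,"dy":-1,"dz":2,"spin":-0.3},{"dx":3.5,"dy":-1,"dz":2,"spin":-0.3},{"dx":3.5,"dy":-1,"dz":2,"spin":-0.3},{"dx":3.5,"dy":-1,"dz":2,"spin":-0.3},{"dx":3.5,"dy":-1,"dz":2,"spin":-0.3},{"dx":3.5,"dy":-1,"dz":2,"spin":-0.3},{"dx":3.5,"dy":-1,"dz":2,"spin":-0.3}]}}

```text
validation failed for argument at $.ta...
```

Run:
```python
from h import *
s=r.get_state();print(s["time_s"],s["tcp_pos"],s["eef_rot"])
w=cal("wrist");im=r.capture("wrist");np.savez("w1.npz",K=w[0],E=w[1])
for n in("holder","rack"):
    for d in r.cut_out(n,"wrist"):print(n,d["p"],d["extent"])
cv2.imwrite("pics/w1.png",im)
```

```text
2.0333 [0.47996532 0.28681676 0.25561047] [-1.79967079e+02  3.90154590e-02 -9.29726401e+01]
holder 0.71 [237.6, 178.9, 323.0, 260.5]
rack 0.92 [219.2, 149.9, 335.8, 304.6]
```

View pics/w1.png

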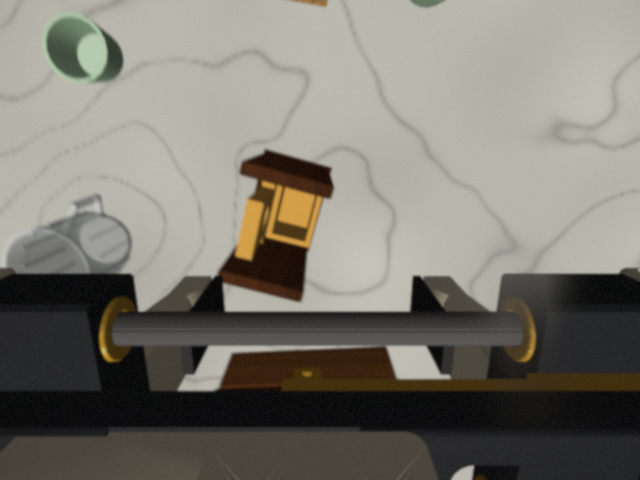

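The close view shows the holder's neck edge at (247,228) and its box at (295,215), between rack cheeks at (288,172) and (265,282). The move was refused, probably because it needs `grip`. This view is clear enough to fit the holder and rack models to it.

```bash
cat >> h.py <<'E'
from scipy.optimize import minimize
HB=[(-28,16,-30,30,0,60),(16,28,-30,30,0,83),(16,28,-22,22,83,150)]
RB=[(-38,38,-50,50,0,8),(-35,35,38,49,0,146),(-35,35,-49,-38,0,146)]
def corners(b,x,y,yaw,z=0):
    c=np.array([(i,j,k) for i in b[:2] for j in b[2:4] for k in b[4:]])/1000;ca,sa=np.cos(yaw),np.sin(yaw)
    return np.c_[c[:,0]*ca-c[:,1]*sa+x,c[:,0]*sa+c[:,1]*ca+y,c[:,2]+z]
def draw(im,b,pose,KE,v,S=4):
    h=cv2.convexHull(proj(corners(b,*pose),KE).astype(np.float32)*S)
    cv2.fillConvexPoly(im,np.round(h*16).astype(np.int32),v,shift=4)
E
python3 - <<'E'
from h import *
w=cal("wrist");im=r.capture("wrist")
mh=r.cut_out("holder","wrist")[0]["mask"];mr=r.cut_out("rack","wrist")[0]["mask"]
L=np.zeros((480,640),np.float32)
mr=mr&~mh
x0,y0,x1,y1=200,130,360,320
S=4
up=lambda m:cv2.resize(m.astype(np.float32)[y0:y1,x0:x1],None,fx=S,fy=S,interpolation=1)
uh,ur=up(mh),up(mr)
K=w[0].copy();K[0,2]-=x0;K[1,2]-=y0;KE=(K,w[1])
def render(p):
    g=np.zeros(uh.shape,np.uint8)
    rp=(p[0],p[1],p[2],0);hp=(p[0]+p[3],p[1]+p[4],p[2]+p[5],.008)
    draw(g,RB[0],rp,KE,1);draw(g,RB[1],rp,KE,1)
    for b in HB:draw(g,b,hp,KE,2)
    draw(g,RB[2],rp,KE,1);return g
def cost(q):
    p=q*np.array([.01,.01,.1,.01,.01,.03]);g=render(p)
    return (np.abs((g==2)-uh).sum()+np.abs((g==1)-ur).sum())/1e3+.3*(p[5]/.03)**2
best=None
for sx in(.5,.52):
  for sy in(.27,.285):
    q=np.array([sx,sy,-.35,0,0,0])/np.array([.01,.01,.1,.01,.01,.03])
    for i in range(3):
        m=minimize(cost,q,method="Nelder-Mead",options=dict(initial_simplex=np.vstack([q]+[q+e for e in np.eye(6)*.6]),maxiter=500));q=m.x
    if best is None or m.fun<best.fun:best=m
    p=q*np.array([.01,.01,.1,.01,.01,.03]);print(m.fun,p.round(4))
p=best.x*np.array([.01,.01,.1,.01,.01,.03])
g=render(p);big=cv2.resize(im[y0:y1,x0:x1],None,fx=S,fy=S)
for v,c in((1,(0,0,255)),(2,(255,0,0))):cv2.drawContours(big,cv2.findContours((g==v).astype(np.uint8),1,1)[0],-1,c,1)
cv2.imwrite("pics/fit1.png",cv2.resize(big,None,fx=.75,fy=.75))
yaw=p[2]+p[5];n=np.array([p[0]+p[3],p[1]+p[4]])+.022*np.array([np.cos(yaw),np.sin(yaw)])
s=r.get_state();print("neck",n,"yaw",np.degrees(yaw),"shift cm",(n-s["tcp_pos"][:2])*100,"spin",yaw-np.pi/2-np.radians(s["eef_rot"][2]))
# rail peg & rail via top
E
```

```text
8.629568032074106 [ 0.515   0.2876 -0.3155 -0.0061 -0.0015  0.0105]
8.662988341866994 [ 0.515   0.2876 -0.3175 -0.006  -0.0014  0.0147]
8.609114269773558 [ 0.515   0.2876 -0.3167 -0.0061 -0.0015  0.0123]
8.642048842924545 [ 0.5149  0.2876 -0.3189 -0.0059 -0.0014  0.0148]
neck [0.529942   0.27958006] yaw -17.44364991947345 shift cm [ 5.09996359 -0.94493204] spin -0.2595410207515798
```

View pics/fit1.png

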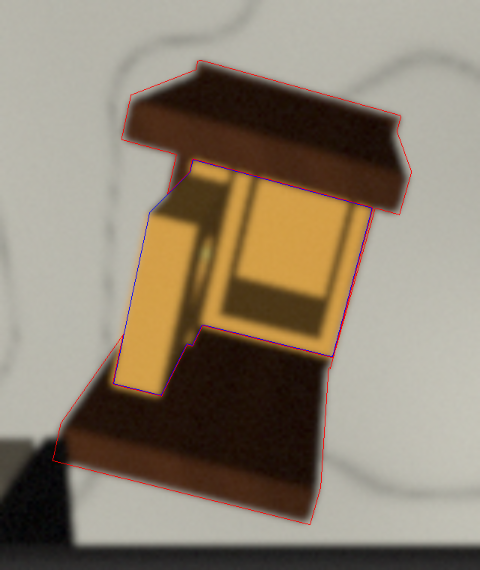

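The fit's outlines follow both the holder and the rack closely. Next I align, descend and pinch front to back.

Call:
{"fn": "servo_tool", "kwargs": {"targets": [{"dx":2,"dy":-0.4,"dz":0,"spin":-0.1,"grip":100},{"dx":4,"dy":-0.8,"dz":0,"spin":-0.2,"grip":100},{"dx":5.1,"dy":-0.9,"dz":0,"spin":-0.26,"grip":100},{"dx":5.1,"dy":-0.9,"dz":-2,"spin":-0.26,"grip":100},{"dx":5.1,"dy":-0.9,"dz":-5,"spin":-0.26,"grip":100},{"dx":5.1,"dy":-0.9,"dz":-8,"spin":-0.26,"grip":100},{"dx":5.1,"dy":-0.9,"dz":-11,"spin":-0.26,"grip":100},{"dx":5.1,"dy":-0.9,"dz":-12.5,"spin":-0.26,"grip":100},{"dx":5.1,"dy":-0.9,"dz":-13.3,"spin":-0.26,"grip":100},{"dx":5.1,"dy":-0.9,"dz":-13.3,"spin":-0.26,"grip":100}], "squeeze": 20}}

```text
time_s: 3.17
tcp_pos: [0.5288, 0.2802, 0.1201]
eef_rot: [179.9, -0.2, -107.4]
contact_force: [0.4, 0.4, 0.4]
gripper_width: 0.0878
```

Call:
{"fn": "servo_tool", "kwargs": {"targets": [{"dx":0.1,"dy":-0.1,"dz":0.1,"spin":0,"grip":0},{"dx":0.1,"dy":-0.1,"dz":0.1,"spin":0,"grip":0},{"dx":0.1,"dy":-0.1,"dz":0.1,"spin":0,"grip":0},{"dx":0.1,"dy":-0.1,"dz":0.1,"spin":0,"grip":0},{"dx":0.1,"dy":-0.1,"dz":0.1,"spin":0,"grip":0},{"dx":0.1,"dy":-0.1,"dz":0.1,"spin":0,"grip":0},{"dx":0.1,"dy":-0.1,"dz":0.1,"spin":0,"grip":0},{"dx":0.1,"dy":-0.1,"dz":0.1,"spin":0,"grip":0},{"dx":0.1,"dy":-0.1,"dz":0.1,"spin":0,"grip":0},{"dx":0.1,"dy":-0.1,"dz":0.1,"spin":0,"grip":0}]}}

```text
time_s: 4.0
tcp_pos: [0.5312, 0.2786, 0.123]
eef_rot: [180.0, -0.0, -107.5]
contact_force: [0.0, 1.0, 0.5]
gripper_width: 0.0266
```

Call:
{"fn": "servo_tool", "kwargs": {"targets": [{"dx":0,"dy":0,"dz":0,"spin":0,"grip":0},{"dx":0,"dy":0,"dz":0,"spin":0,"grip":0},{"dx":0,"dy":0,"dz":0,"spin":0,"grip":0},{"dx":0,"dy":0,"dz":0,"spin":0,"grip":0},{"dx":0,"dy":0,"dz":0,"spin":0,"grip":0},{"dx":0,"dy":0,"dz":0.5,"spin":0,"grip":0},{"dx":0,"dy":0,"dz":1,"spin":0,"grip":0},{"dx":0,"dy":0,"dz":2,"spin":0,"grip":0},{"dx":0,"dy":0,"dz":3,"spin":0,"grip":0},{"dx":0,"dy":0,"dz":4,"spin":0,"grip":0}], "squeeze": 25}}

```text
time_s: 4.83
tcp_pos: [0.5314, 0.2788, 0.1646]
eef_rot: [-180.0, 0.0, -107.5]
contact_force: [0.1, 0.4, -1.5]
gripper_width: 0.012
```

Call:
{"fn": "servo_tool", "kwargs": {"targets": [{"dx":0,"dy":0,"dz":2,"spin":0,"grip":0},{"dx":0,"dy":0,"dz":5,"spin":0,"grip":0},{"dx":0,"dy":0,"dz":8,"spin":0,"grip":0},{"dx":0,"dy":0,"dz":11,"spin":0,"grip":0},{"dx":0,"dy":0,"dz":12,"spin":0,"grip":0},{"dx":0,"dy":-0.5,"dz":12.5,"spin":-0.03,"grip":0},{"dx":0,"dy":-2,"dz":12.5,"spin":-0.1,"grip":0},{"dx":0,"dy":-4.5,"dz":12.5,"spin":-0.18,"grip":0},{"dx":-0.1,"dy":-7.5,"dz":12.5,"spin":-0.27,"grip":0},{"dx":-0.2,"dy":-10.5,"dz":12.5,"spin":-0.36,"grip":0}]}}

```text
time_s: 5.67
tcp_pos: [0.5282, 0.1723, 0.2869]
eef_rot: [179.9, -0.1, -128.5]
contact_force: [0.6, -0.5, -1.9]
gripper_width: 0.0115
```

Call:
{"fn": "servo_tool", "kwargs": {"targets": [{"dx":0,"dy":-3,"dz":0,"spin":-0.09,"grip":0},{"dx":-0.1,"dy":-6,"dz":0,"spin":-0.18,"grip":0},{"dx":-0.1,"dy":-9,"dz":0,"spin":-0.27,"grip":0},{"dx":-0.2,"dy":-12,"dz":0,"spin":-0.36,"grip":0},{"dx":-0.2,"dy":-15,"dz":-1,"spin":-0.45,"grip":0},{"dx":-0.3,"dy":-17.5,"dz":-3,"spin":-0.52,"grip":0},{"dx":-0.3,"dy":-18.7,"dz":-5,"spin":-0.55,"grip":0},{"dx":-0.3,"dy":-19,"dz":-7,"spin":-0.565,"grip":0},{"dx":-0.3,"dy":-19,"dz":-9,"spin":-0.565,"grip":0},{"dx":-0.3,"dy":-19,"dz":-11,"spin":-0.565,"grip":0}]}}

```text
time_s: 6.5
tcp_pos: [0.5251, -0.0174, 0.1765]
eef_rot: [180.0, -0.1, -160.7]
contact_force: [0.4, -0.1, -1.2]
gripper_width: 0.0122
```

Call:
{"fn": "servo_tool", "kwargs": {"targets": [{"dx":0,"dy":0,"dz":-1.5,"spin":0,"grip":0},{"dx":0,"dy":0,"dz":-3,"spin":0,"grip":0},{"dx":0,"dy":0,"dz":-4,"spin":0,"grip":0},{"dx":0,"dy":0,"dz":-4.8,"spin":0,"grip":0},{"dx":0,"dy":0,"dz":-5.2,"spin":0,"grip":0},{"dx":0,"dy":0,"dz":-5.4,"spin":0,"grip":0},{"dx":0,"dy":0,"dz":-5.6,"spin":0,"grip":0},{"dx":0,"dy":0,"dz":-5.7,"spin":0,"grip":0},{"dx":0,"dy":0,"dz":-5.8,"spin":0,"grip":0},{"dx":0,"dy":0,"dz":-5.8,"spin":0,"grip":0}]}}

```text
time_s: 7.33
tcp_pos: [0.5264, -0.0163, 0.1203]
eef_rot: [180.0, 0.0, -160.5]
contact_force: [-0.1, 0.2, -1.3]
gripper_width: 0.0121
```

Call:
{"fn": "servo_tool", "kwargs": {"targets": [{"dx":0,"dy":0,"dz":-0.05,"spin":0,"grip":0},{"dx":0,"dy":0,"dz":-0.1,"spin":0,"grip":0},{"dx":0,"dy":0,"dz":-0.15,"spin":0,"grip":0},{"dx":0,"dy":0,"dz":-0.2,"spin":0,"grip":0},{"dx":0,"dy":0,"dz":-0.2,"spin":0,"grip":0},{"dx":0,"dy":0,"dz":-0.2,"spin":0,"grip":0},{"dx":0,"dy":0,"dz":-0.2,"spin":0,"grip":0},{"dx":0,"dy":0,"dz":-0.2,"spin":0,"grip":0},{"dx":0,"dy":0,"dz":-0.2,"spin":0,"grip":0},{"dx":0,"dy":0,"dz":-0.2,"spin":0,"grip":0}]}}

```text
time_s: 8.17
tcp_pos: [0.5262, -0.0164, 0.118]
eef_rot: [180.0, -0.0, -160.5]
contact_force: [-0.2, -0.3, -1.4]
gripper_width: 0.0122
```

Call:
{"fn": "servo_tool", "kwargs": {"targets": [{"dx":0,"dy":0,"dz":-0.05,"spin":0,"grip":0},{"dx":0,"dy":0,"dz":-0.1,"spin":0,"grip":0},{"dx":0,"dy":0,"dz":-0.1,"spin":0,"grip":0},{"dx":0,"dy":0,"dz":-0.1,"spin":0,"grip":30},{"dx":0,"dy":0,"dz":-0.1,"spin":0,"grip":60},{"dx":0,"dy":0,"dz":-0.1,"spin":0,"grip":100},{"dx":0,"dy":0,"dz":-0.1,"spin":0,"grip":100},{"dx":0,"dy":0,"dz":-0.1,"spin":0,"grip":100},{"dx":0,"dy":0,"dz":-0.1,"spin":0,"grip":100},{"dx":0,"dy":0,"dz":-0.1,"spin":0,"grip":100}]}}

```text
time_s: 9.0
tcp_pos: [0.5262, -0.0164, 0.1169]
eef_rot: [180.0, -0.0, -160.5]
contact_force: [0.2, -0.1, -0.4]
gripper_width: 0.0528
```

Call:
{"fn": "servo_tool", "kwargs": {"targets": [{"dx":0,"dy":0,"dz":0,"spin":0,"grip":100},{"dx":0,"dy":0,"dz":0,"spin":0,"grip":100},{"dx":0,"dy":0,"dz":1,"spin":0,"grip":100},{"dx":0,"dy":0,"dz":3,"spin":0,"grip":100},{"dx":0,"dy":0,"dz":6,"spin":0,"grip":100},{"dx":0,"dy":0,"dz":9,"spin":0,"grip":100},{"dx":0,"dy":2,"dz":12,"spin":0.1,"grip":100},{"dx":0,"dy":4,"dz":14,"spin":0.2,"grip":100},{"dx":0,"dy":6,"dz":14,"spin":0.3,"grip":100},{"dx":0,"dy":8,"dz":14,"spin":0.4,"grip":100}]}}

```text
time_s: 9.83
tcp_pos: [0.5268, 0.0646, 0.2598]
eef_rot: [-179.9, 0.2, -137.4]
contact_force: [1.0, -0.3, -0.1]
gripper_width: 0.0878
```

Call:
{"fn": "servo_tool", "kwargs": {"targets": [{"dx":-2,"dy":0,"dz":0,"spin":0.12,"grip":100},{"dx":-2,"dy":0,"dz":0,"spin":0.24,"grip":100},{"dx":-2,"dy":0,"dz":0,"spin":0.36,"grip":100},{"dx":-2,"dy":0,"dz":0,"spin":0.48,"grip":100},{"dx":-2,"dy":0,"dz":0,"spin":0.6,"grip":100},{"dx":-2,"dy":0,"dz":0,"spin":0.72,"grip":100},{"dx":-2,"dy":0,"dz":0,"spin":0.84,"grip":100},{"dx":-2,"dy":0,"dz":0,"spin":0.96,"grip":100},{"dx":-2,"dy":0,"dz":0,"spin":1.08,"grip":100},{"dx":-2,"dy":0,"dz":0,"spin":1.17,"grip":100}]}}

```text
time_s: 10.67
tcp_pos: [0.5062, 0.0636, 0.2579]
eef_rot: [-180.0, -0.0, -70.2]
contact_force: [-0.1, 0.1, -0.7]
gripper_width: 0.0874
```

```bash
cat > fit2.py <<'E'
from h import *
w=cal("wrist");im=r.capture("wrist");s=r.get_state();np.savez("w2.npz",K=w[0],E=w[1],im=im)
mh=r.cut_out("holder","wrist")[0];x0,y0,x1,y1=[int(v) for v in mh["extent"]];x0-=20;y0-=20;x1+=20;y1+=20
x0,y0=max(x0,0),max(y0,0);x1,y1=min(x1,640),min(y1,480)
S=4;uh=cv2.resize(mh["mask"].astype(np.float32)[y0:y1,x0:x1],None,fx=S,fy=S,interpolation=1)
K=w[0].copy();K[0,2]-=x0;K[1,2]-=y0;KE=(K,w[1])
sc=np.array([.01,.01,.1])
def render(p):
    g=np.zeros(uh.shape,np.uint8)
    for b in HB:draw(g,b,(*p,.003),KE,1)
    return g
f=lambda q:np.abs(render(q*sc)-uh).sum()/1e3
q=np.array([.519,.005,-1.23])/sc
for i in range(3):
    m=minimize(f,q,method="Nelder-Mead",options=dict(initial_simplex=np.vstack([q,*(q+np.eye(3)*.5)])));q=m.x
p=q*sc;print(mh["p"],mh["extent"],m.fun,"pose",p,"deg",np.degrees(p[2]))
n=p[:2]+.022*np.array([np.cos(p[2]),np.sin(p[2])])
print("state",s["time_s"],s["tcp_pos"],s["eef_rot"],"neck",n,"shift cm",(n-s["tcp_pos"][:2])*100,"spin",p[2]-np.radians(s["eef_rot"][2]))
for n in("rail","peg_brass"):
    for c in("wrist","top"):
        if c=="top" and n=="rail":r.capture("top")
        print(n,c,[(round(d["p"],2),d["extent"]) for d in r.cut_out(n,c)])
cv2.drawContours(im,[c//S+[x0,y0] for c in cv2.findContours(render(p),0,1)[0]],-1,(255,0,0),1)
cv2.imwrite("pics/w2.png",im)
E
python3 fit2.py
```

```text
0.44 [490.0, 2.4, 547.5, 13.6] 7.0879998207092285 pose [ 0.519  0.005 -1.23 ] deg -70.47380880109125
state 10.7167 [0.50618259 0.06356494 0.25788538] [-1.79959501e+02 -9.27436316e-04 -6.99324344e+01] neck [ 0.52635323 -0.01573475] shift cm [ 2.01706445 -7.92996913] spin -0.009448766095161654
rail wrist []
rail top [(0.84, [332.5, 104.5, 427.9, 292.7]), (0.43, [248.2, 191.3, 302.7, 254.9])]
peg_brass wrist []
peg_brass top [(0.66, [369.5, 187.3, 391.3, 202.0])]
```

View pics/w2.png

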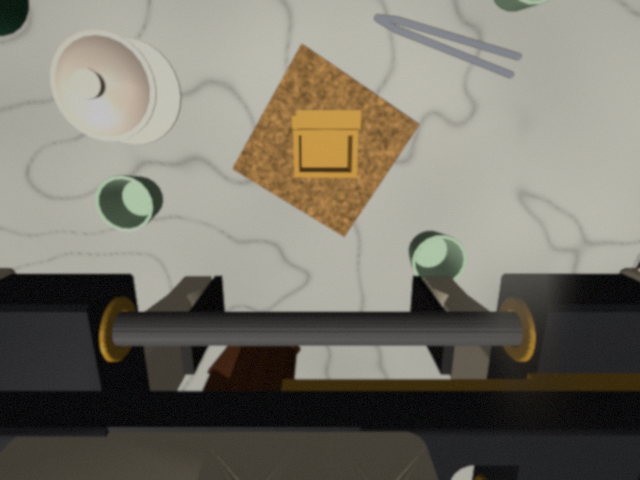

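The holder stands upright on the mat at (327,145). The network's detection at the top edge of the picture is false, so I'll segment the holder by colour and fit again. I also fit the rail from the top view.

Run:
```python
from h import *
d=np.load("w2.npz");im=d["im"];x0,y0,x1,y1=275,92,380,198
c=im[y0:y1,x0:x1];hsv=cv2.cvtColor(c,cv2.COLOR_BGR2HSV)
print("bamboo",hsv[65,52],hsv[30,52],"cork",hsv[20,8],hsv[95,70])
gc=np.full(c.shape[:2],cv2.GC_PR_BGD,np.uint8);gc[18:86,18:84]=cv2.GC_PR_FGD;gc[22:34,24:80]=1;gc[:10]=0;gc[-10:]=0;gc[:,:10]=0;gc[:,-10:]=0;gc[40:80,25:75]=1
cv2.grabCut(c,gc,None,np.zeros((1,65)),np.zeros((1,65)),5,cv2.GC_INIT_WITH_MASK)
S=4;uh=cv2.resize((gc%2).astype(np.float32),None,fx=S,fy=S,interpolation=1)
K=d["K"].copy();K[0,2]-=x0;K[1,2]-=y0;KE=(K,d["E"]);sc=np.array([.01,.01,.1])
def render(p):
    g=np.zeros(uh.shape,np.uint8)
    for b in HB:draw(g,b,(*p,.003),KE,1)
    return g
f=lambda q:np.abs(render(q*sc)-uh).sum()/1e3
q=np.array([.519,.005,-1.23])/sc
for i in range(3):
    m=minimize(f,q,method="Nelder-Mead",options=dict(initial_simplex=np.vstack([q,*(q+np.eye(3)*.5)])));q=m.x
p=q*sc;n=p[:2]+.022*np.array([np.cos(p[2]),np.sin(p[2])])
print(m.fun,uh.sum()/1e3,"pose",p,np.degrees(p[2]),"neck",n,"shift",(n-[.5062,.0636])*100,"spin",np.degrees(p[2])+70.1)
cv2.drawContours(c,[k//S for k in cv2.findContours(render(p),0,1)[0]],-1,(255,0,0),1)
A=cv2.resize(c,None,fx=3.5,fy=3.5)
# rail fit in top view
t=cal("top");im=r.capture("top");M=r.cut_out("rail","top")[0]["mask"];x0,y0,x1,y1=320,90,440,305
UR=cv2.resize(M.astype(np.float32)[y0:y1,x0:x1],None,fx=S,fy=S,interpolation=1)
K=t[0].copy();K[0,2]-=x0;K[1,2]-=y0;KT=(K,t[1])
B=[(-12,12,-200,200,150,235),(-12,12,-200,200,85,120)]+[(-12,12,sg*211-11,sg*211+11,0,235) for sg in(1,-1)]
band=np.zeros(UR.shape,np.uint8)
def rr(p):
    g=np.zeros(UR.shape,np.uint8)
    for b in B:draw(g,b,(*p,0),KT,1)
    return g
def fr(q):
    return (np.abs(rr(q*sc)-UR)).sum()/1e3
q=np.array([.548,-.273,-1.229])/sc
for i in range(3):
    m=minimize(fr,q,method="Nelder-Mead",options=dict(initial_simplex=np.vstack([q,*(q+np.eye(3)*.5)])));q=m.x
p=q*sc;print("rail",m.fun,UR.sum()/1e3,p,np.degrees(p[2]))
crop=cv2.resize(im[y0:y1,x0:x1],None,fx=S,fy=S,interpolation=3)
cv2.drawContours(crop,cv2.findContours(rr(p),0,1)[0],-1,(0,255,0),1)
draw(z:=np.zeros(UR.shape,np.uint8),B[0],(*p,0),KT,1);cv2.drawContours(crop,cv2.findContours(z,0,1)[0],-1,(255,0,0),1)
ca,sa=np.cos(p[2]),np.sin(p[2])
for px in(-.115,0,.115):
    for o,h in((-.012,.2),(-.043,.2055),(0,.240)):
        P=[p[0]+o*ca-px*sa,p[1]+o*sa+px*ca,h];u=proj(P,KT)[0]*S;cv2.circle(crop,tuple(int(v) for v in u),2,(0,0,255),-1)
        if px==0:print(o,np.round(P,4))
crop=cv2.resize(crop,None,fx=.69,fy=.69)
out=np.zeros((600,800,3),np.uint8);out[:min(600,crop.shape[0]),:crop.shape[1]]=crop[:600];h,wd=A.shape[:2];out[:h,360:360+wd]=A[:,:440]
cv2.imwrite("pics/fit2.png",out)
```

```text
bamboo [ 19 167 199] [ 19 162 198] cork [ 17 145 157] [ 16 147 158]
1.6341562271118164 70.976 pose [ 0.52116029  0.00418541 -1.22339257] -70.09523121894453 neck [ 0.52865036 -0.0165003 ] shift [ 2.24503587 -8.01003048] spin 0.004768781055460636
rail 10.950406074523926 69.296 [ 0.54973738 -0.27940498 -1.22250574] -70.04441919440625
-0.012 [ 0.5456 -0.2681  0.2   ]
-0.043 [ 0.5351 -0.239   0.2055]
0 [ 0.5497 -0.2794  0.24  ]
```

View pics/fit2.png

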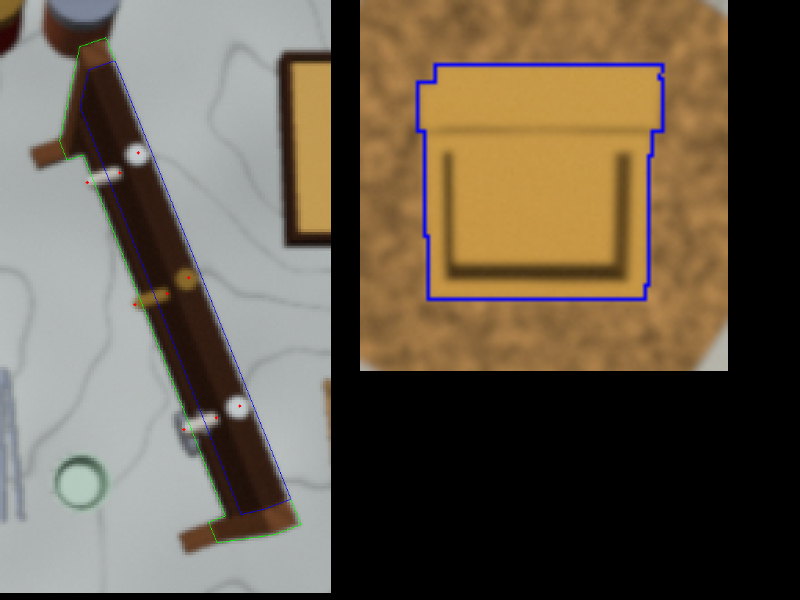

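The fits agree well: the blue outline sits on the holder, and the red peg points land on the three pegs and their buttons, brass in the middle. I'll regrasp the neck by its sides, with the pads offset toward the front so they don't meet the board.

Call:
{"fn": "servo_tool", "kwargs": {"targets": [{"dx":0.6,"dy":-2.2,"dz":0,"spin":0,"grip":100},{"dx":1.4,"dy":-5,"dz":0,"spin":0,"grip":100},{"dx":2,"dy":-7.3,"dz":0,"spin":0,"grip":100},{"dx":2,"dy":-7.3,"dz":-2,"spin":0,"grip":100},{"dx":2,"dy":-7.3,"dz":-5,"spin":0,"grip":100},{"dx":2,"dy":-7.3,"dz":-8,"spin":0,"grip":100},{"dx":2,"dy":-7.3,"dz":-11,"spin":0,"grip":100},{"dx":2,"dy":-7.3,"dz":-13.5,"spin":0,"grip":100},{"dx":2,"dy":-7.3,"dz":-15,"spin":0,"grip":100},{"dx":2,"dy":-7.3,"dz":-15.2,"spin":0,"grip":100}]}}

```text
time_s: 11.95
tcp_pos: [0.5241, -0.0099, 0.1019]
eef_rot: [179.7, 0.0, -70.7]
contact_force: [-0.5, 0.2, -0.0]
gripper_width: 0.0877
```

Call:
{"fn": "servo_tool", "kwargs": {"targets": [{"dx":0,"dy":0,"dz":0,"spin":0,"grip":0},{"dx":0,"dy":0,"dz":0,"spin":0,"grip":0},{"dx":0,"dy":0,"dz":0,"spin":0,"grip":0},{"dx":0,"dy":0,"dz":0,"spin":0,"grip":0},{"dx":0,"dy":0,"dz":0,"spin":0,"grip":0},{"dx":0,"dy":0,"dz":0,"spin":0,"grip":0},{"dx":0,"dy":0,"dz":0,"spin":0,"grip":0},{"dx":0,"dy":0,"dz":0,"spin":0,"grip":0},{"dx":0,"dy":0,"dz":0,"spin":0,"grip":0},{"dx":0,"dy":0,"dz":0,"spin":0,"grip":0}], "squeeze": 30}}

```text
time_s: 12.78
tcp_pos: [0.5262, -0.0094, 0.1053]
eef_rot: [-180.0, -0.0, -70.6]
contact_force: [-0.8, -0.9, 3.1]
gripper_width: 0.0437
```

Call:
{"fn": "servo_tool", "kwargs": {"targets": [{"dx":0,"dy":0,"dz":0.5,"spin":0,"grip":0},{"dx":0,"dy":0,"dz":2,"spin":0,"grip":0},{"dx":0,"dy":0,"dz":4,"spin":0,"grip":0},{"dx":0,"dy":-1,"dz":6,"spin":0.008,"grip":0},{"dx":-0.3,"dy":-3,"dz":8,"spin":0.008,"grip":0},{"dx":-0.6,"dy":-6,"dz":9,"spin":0.008,"grip":0},{"dx":-1,"dy":-9,"dz":9.6,"spin":0.008,"grip":0},{"dx":-1.3,"dy":-12,"dz":9.6,"spin":0.008,"grip":0},{"dx":-1.5,"dy":-14.5,"dz":9.6,"spin":0.008,"grip":0},{"dx":-1.6,"dy":-16,"dz":9.6,"spin":0.008,"grip":0}]}}

```text
time_s: 13.62
tcp_pos: [0.5095, -0.1714, 0.2012]
eef_rot: [180.0, 0.0, -70.2]
contact_force: [1.1, 0.1, -2.0]
gripper_width: 0.0437
```

Run:
```python
from h import *
w=cal("wrist");s=r.get_state();im=r.capture("wrist")
print(s["time_s"],s["tcp_pos"],s["eef_rot"],s["contact_force"],s["gripper_width"])
np.savez("w3.npz",K=w[0],E=w[1],im=im)
for n in("peg_brass","rail","holder"):print(n,[(round(d["p"],2),d["extent"]) for d in r.cut_out(n,"wrist")])
p=(.54974,-.27940,-1.2225);ca,sa=np.cos(p[2]),np.sin(p[2])
for o,h in((-.012,.2),(-.043,.2055),(0,.240)):print(o,proj([p[0]+o*ca,p[1]+o*sa,h],w))
cv2.imwrite("pics/w3.png",im)
```

```text
13.6167 [ 0.50952483 -0.17136048  0.20122357] [ 1.79998237e+02  4.04860962e-03 -7.01858822e+01] [ 1.11006651  0.11387411 -1.98179817] 0.04366278242169199
peg_brass [(0.76, [283.2, 1.6, 342.0, 141.8])]
rail [(0.81, [0.0, 0.0, 637.6, 139.0])]
holder [(0.7, [255.4, 216.3, 382.2, 352.0]), (0.23, [410.4, 195.1, 481.9, 261.9])]
-0.012 [[318.86578892  56.73614711]]
-0.043 [[319.00738183 137.40345314]]
0 [[319.48079828 -17.52577574]]
```

View pics/w3.png

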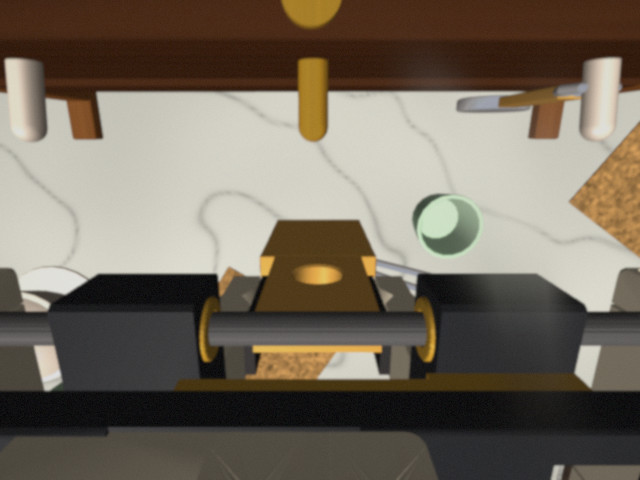

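The wrist view shows the brass peg at column 313, its tip at row 141, and the eye at (318,273). The peg is therefore slightly to the left of the eye. I'll check the hold geometry numerically.

Run:
```python
from h import *
d=np.load("w3.npz");w=(d["K"],d["E"]);T=np.array([.50952,-.17136,.20122]);a=np.radians(-70.19)
X=np.array([np.cos(a),np.sin(a),0]);Y=np.array([-np.sin(a),np.cos(a),0]);Z=np.array([0,0,1])
H=lambda x,y,z:T+X*(x-14.7)/1e3+Y*y/1e3+Z*(z-102.5)/1e3
for n,q in dict(eye=(28,0,107),topL=(28,22,150),topR=(28,-22,150),botL=(28,30,0),botR=(28,-30,0),shL=(28,30,83),shR=(28,-30,83)).items():print(n,proj(H(*q),w)[0].round(1))
# peg: solve lateral for col at axis height
p=np.array([.54974,-.27940]);
for uv,z in(((313.5,57),.206),((313,141),.2055)):
    P=ray(uv,z,w);print("peg",P,"tool xy mm",((P-T)@X*1e3).round(2),((P-T)@Y*1e3).round(2))
P=ray((318.3,273),T[2]+.0045,w);print("eye tool xy",((P-T)@X*1e3).round(2),((P-T)@Y*1e3).round(2))
g=cv2.cvtColor(d["im"],6);row=lambda y,a,b:print(y,np.argsort(-abs(np.gradient(g[y,a:b].astype(float))))[:4]+a)
for y in(80,100,120):row(y,285,345)
c=d["im"];print("eye blob",np.argwhere((c[255:295,285:350,2]>110))[:,::-1].mean(0)+[285,255])
```

```text
eye [321.3 273.1]
topL [257.4 320.1]
topR [388.  320.1]
botL [278.6 219.2]
botR [360.7 219.2]
shL [262.3 255.9]
shR [379.2 255.9]
peg [ 0.54720335 -0.26629406  0.206     ] tool xy mm 102.09 3.28
peg [ 0.53688812 -0.23681758  0.2055    ] tool xy mm 70.86 3.56
eye tool xy 13.35 1.34
80 [298 297 299 326]
100 [327 328 298 299]
120 [328 327 298 329]
eye blob [318.18349754 274.091133  ]
```

Rows agree exactly, so height and distance are right. The lateral error is 2.1 mm along +Y. Flush is about 89 mm away along the rail's x, so I'm inserting 80 mm first.

Call:
{"fn": "servo_tool", "kwargs": {"targets": [{"dx":0.5,"dy":-0.9,"dz":0,"spin":0,"grip":0},{"dx":0.9,"dy":-1.8,"dz":0,"spin":0,"grip":0},{"dx":1.2,"dy":-2.8,"dz":0,"spin":0,"grip":0},{"dx":1.6,"dy":-3.8,"dz":0,"spin":0,"grip":0},{"dx":1.9,"dy":-4.6,"dz":0,"spin":0,"grip":0},{"dx":2.1,"dy":-5.2,"dz":0,"spin":0,"grip":0},{"dx":2.3,"dy":-5.8,"dz":-0.1,"spin":0,"grip":0},{"dx":2.5,"dy":-6.4,"dz":-0.2,"spin":0,"grip":0},{"dx":2.7,"dy":-7,"dz":-0.2,"spin":0,"grip":0},{"dx":2.9,"dy":-7.5,"dz":-0.3,"spin":0,"grip":0}]}}

```text
time_s: 14.65
tcp_pos: [0.5394, -0.245, 0.198]
eef_rot: [-180.0, -0.0, -70.1]
contact_force: [0.7, -0.6, -0.8]
gripper_width: 0.0441
```

Run:
```python
from h import *
w=cal("wrist");s=r.get_state();im=r.capture("wrist")
print(s["time_s"],s["tcp_pos"],s["eef_rot"],s["contact_force"],s["moment"],s["gripper_width"])
T=np.array([.50952,-.17136,.20122]);a=np.radians(-70.05);d=s["tcp_pos"]-T
print("travel",(d[0]*np.cos(a)+d[1]*np.sin(a))*1e3,"lat",(-d[0]*np.sin(a)+d[1]*np.cos(a))*1e3)
cv2.imwrite("pics/w4.png",im)
```

```text
14.65 [ 0.53937334 -0.24499868  0.19802511] [-1.79999071e+02 -4.52324762e-03 -7.01196119e+01] [ 0.73200607 -0.62947759 -0.78516128] [ 0.04588389 -0.048414   -0.03865794] 0.04409063328514864
travel 79.40563262369919 lat 2.93635334031149
```

View pics/w4.png

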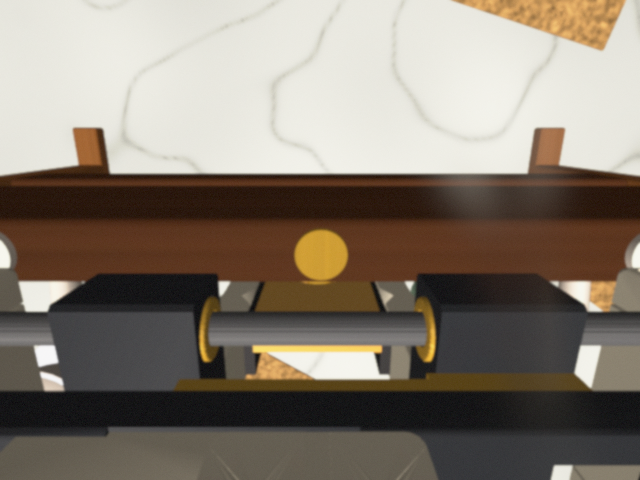

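The wrist view shows the neck against the board at rows 280–350, and the brass button at (321,255) directly above it. Forces are nil, so the peg must be inside the eye. I'm closing the last 9 mm.

Call:
{"fn": "servo_tool", "kwargs": {"targets": [{"dx":0,"dy":-0.1,"dz":0,"spin":0,"grip":0},{"dx":0.05,"dy":-0.2,"dz":0,"spin":0,"grip":0},{"dx":0.1,"dy":-0.35,"dz":0,"spin":0,"grip":0},{"dx":0.15,"dy":-0.5,"dz":0,"spin":0,"grip":0},{"dx":0.2,"dy":-0.65,"dz":-0.1,"spin":0,"grip":0},{"dx":0.25,"dy":-0.75,"dz":-0.1,"spin":0,"grip":0},{"dx":0.25,"dy":-0.85,"dz":-0.1,"spin":0,"grip":0},{"dx":0.25,"dy":-0.85,"dz":-0.1,"spin":0,"grip":0},{"dx":0.25,"dy":-0.85,"dz":-0.1,"spin":0,"grip":0},{"dx":0.25,"dy":-0.85,"dz":-0.1,"spin":0,"grip":0}]}}

```text
time_s: 15.53
tcp_pos: [0.5416, -0.2528, 0.197]
eef_rot: [180.0, 0.0, -70.1]
contact_force: [0.1, 0.6, -2.4]
gripper_width: 0.0438
```

Call:
{"fn": "servo_tool", "kwargs": {"targets": [{"dx":0.05,"dy":-0.1,"dz":-0.1,"spin":0,"grip":0},{"dx":0.05,"dy":-0.1,"dz":-0.2,"spin":0,"grip":0},{"dx":0.05,"dy":-0.1,"dz":-0.3,"spin":0,"grip":0},{"dx":0.05,"dy":-0.1,"dz":-0.35,"spin":0,"grip":0},{"dx":0.05,"dy":-0.1,"dz":-0.4,"spin":0,"grip":0},{"dx":0.05,"dy":-0.1,"dz":-0.45,"spin":0,"grip":0},{"dx":0.05,"dy":-0.1,"dz":-0.45,"spin":0,"grip":0},{"dx":0.05,"dy":-0.1,"dz":-0.45,"spin":0,"grip":0},{"dx":0.05,"dy":-0.1,"dz":-0.45,"spin":0,"grip":0},{"dx":0.05,"dy":-0.1,"dz":-0.45,"spin":0,"grip":0}]}}

```text
time_s: 16.37
tcp_pos: [0.5417, -0.2529, 0.1924]
eef_rot: [180.0, 0.1, -70.1]
contact_force: [-2.9, 6.1, 1.5]
gripper_width: 0.0438
```

The board pushes back with about 7 N and the vertical load has reversed, so the back is flush and the eye is about 4 mm below the peg origin. I'm releasing it.

Call:
{"fn": "servo_tool", "kwargs": {"targets": [{"dx":0,"dy":0.05,"dz":-0.05,"spin":0,"grip":0},{"dx":0,"dy":0.05,"dz":-0.05,"spin":0,"grip":0},{"dx":0,"dy":0.05,"dz":-0.05,"spin":0,"grip":55},{"dx":0,"dy":0.05,"dz":-0.05,"spin":0,"grip":60},{"dx":0,"dy":0.05,"dz":-0.05,"spin":0,"grip":70},{"dx":0,"dy":0.05,"dz":-0.05,"spin":0,"grip":80},{"dx":0,"dy":0.05,"dz":-0.05,"spin":0,"grip":80},{"dx":0,"dy":0.05,"dz":-0.05,"spin":0,"grip":80},{"dx":0,"dy":0.05,"dz":-0.05,"spin":0,"grip":80},{"dx":0,"dy":0.05,"dz":-0.05,"spin":0,"grip":80}]}}

```text
time_s: 17.2
tcp_pos: [0.5422, -0.2534, 0.192]
eef_rot: [-180.0, -0.0, -70.1]
contact_force: [0.2, 0.3, -0.0]
gripper_width: 0.0701
```

Run:
```python
from h import *
w=cal("wrist");s=r.get_state();im=r.capture("wrist")
print(s["time_s"],s["tcp_pos"],s["eef_rot"],s["contact_force"],s["gripper_width"])
sc=r.capture("scene")
A=im[150:400,150:490];B=cv2.resize(sc[180:330,215:385],None,fx=2.35,fy=2.35,interpolation=3);A=cv2.resize(A,(int(340*B.shape[0]/250),B.shape[0]))
o=np.hstack([A,B]);cv2.imwrite("pics/c5.png",cv2.resize(o,None,fx=min(1,800/o.shape[1]),fy=min(1,800/o.shape[1])))
```

```text
17.2 [ 0.5422279  -0.25342339  0.19202527] [-1.79996750e+02 -3.88842554e-03 -7.01216768e+01] [ 0.20942232  0.27962812 -0.04552816] 0.07014189147367818
```

View pics/c5.png

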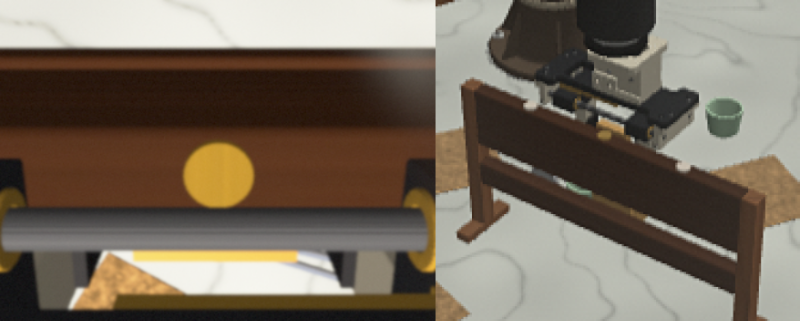

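Call:
{"fn": "servo_tool", "kwargs": {"targets": [{"dx":0,"dy":0,"dz":0,"spin":0,"grip":80},{"dx":0,"dy":0,"dz":1,"spin":0,"grip":80},{"dx":0,"dy":0,"dz":3,"spin":0,"grip":80},{"dx":0,"dy":0,"dz":5.5,"spin":0,"grip":80},{"dx":0,"dy":0,"dz":8,"spin":0,"grip":80},{"dx":-0.5,"dy":1.5,"dz":10,"spin":0,"grip":80},{"dx":-1.5,"dy":4,"dz":12,"spin":0,"grip":80},{"dx":-2.5,"dy":7,"dz":12,"spin":0,"grip":80},{"dx":-3.5,"dy":10,"dz":12,"spin":0,"grip":80},{"dx":-4.2,"dy":12,"dz":12,"spin":0,"grip":80}]}}

```text
time_s: 18.13
tcp_pos: [0.4994, -0.1318, 0.3135]
eef_rot: [-179.9, -0.0, -70.1]
contact_force: [-0.0, 0.6, -0.6]
gripper_width: 0.0701
```

Run:
```python
from h import *
w=cal("wrist");s=r.get_state();im=r.capture("wrist")
print(s["time_s"],s["tcp_pos"],s["contact_force"])
B=cv2.imread("pics/top0.png");t=r.capture("top");t2=r.capture("top")
print("holder",[(round(d["p"],2),d["extent"]) for d in r.cut_out("holder","wrist")])
# expected hung outline
a=np.radians(-70.05);X=np.array([np.cos(a),np.sin(a)]);Y=np.array([-X[1],X[0]]);e=np.array([.5472,-.2663])+0*Y
o=e-.028*X
for b in HB:
    h=cv2.convexHull(proj(corners(b,o[0],o[1],a,.089),w).astype(np.float32)).astype(np.int32);cv2.polylines(im,[h],True,(255,0,0),1)
A=im[0:330,120:520]
C=cv2.resize(t[90:310,120:440],None,fx=1.25,fy=1.25,interpolation=3)
out=np.zeros((330,800,3),np.uint8);out[:330,:400]=A;out[:275,400:800]=C
cv2.imwrite("pics/c6.png",out)
for n in("gaiwan","pitcher","cup0","tong","rack"):print(n,[(round(d["p"],2),[int(x) for x in d["extent"]]) for d in r.cut_out(n,"top")])
```

```text
18.1333 [ 0.49942007 -0.13176984  0.31348851] [-0.03951455  0.56505664 -0.6279988 ]
holder [(0.82, [281.6, 5.6, 361.1, 120.5]), (0.49, [336.6, 346.1, 385.0, 381.2]), (0.45, [50.4, 202.9, 154.6, 272.5])]
gaiwan [(0.52, [369, 188, 392, 204])]
pitcher [(0.63, [137, 120, 163, 134]), (0.21, [320, 235, 332, 278])]
cup0 [(0.69, [337, 253, 360, 277]), (0.5, [238, 267, 255, 289])]
tong [(0.62, [318, 236, 331, 277])]
rack [(0.64, [133, 207, 148, 229]), (0.42, [246, 268, 255, 288])]
```

View pics/c6.png

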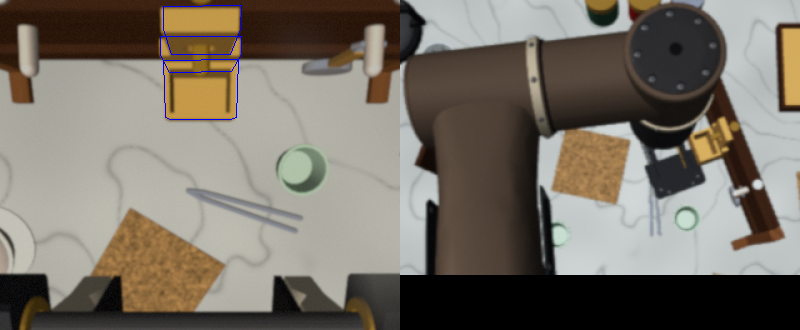

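The holder hangs on the brass peg, and its outline matches the expected hung pose within a pixel or two: neck at (200,20), box at (200,95). Cup, tong, mat and strainer are where they were. I'm handing in.

```bash
python3 -c "
from plant import r
print(r.close_job(), r.get_state()['time_s'])"
```

```text
the job is handed in; nothing more can be done
the job is handed in; nothing more can be done
```

The bamboo holder now hangs by its eye on the brass peg, and I handed the job in at about 18 s of the 54 s allowed. I pinched it front to back out of the rack, stood it on the left-most cork mat and let go. I then took it afresh by both sides of the neck and hung it on the middle (brass) peg.

**Last checks**
- **Hang:** in the wrist picture the holder's outline matched the expected hung pose, flat against the boards. The board pushed back with about 7 N before release, and the gripper force was near zero afterwards.
- **Other things:** the cup beside the rail, the tong and the strainer showed no visible shift. The gaiwan, pitcher and the other two cups were partly or wholly hidden behind the arm in the last top view. I did not measure them again, but no unexpected contact force was ever read.

**Failed or disagreeing checks**
- **Network errors:** the network missed the holder on the mat and reported a false one, so I segmented it by colour instead. In the last top view the arm hid much of the table and its "gaiwan" report was really the brass peg.
- **Peg position:** the top camera put the peg about 2 mm to one side of where the wrist camera did. I used the wrist camera's figure.
- **Refused move:** one move call was refused for a missing value and cost no time.

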